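# Put the mixed-up plant pots back on their own drip trays

### The job

The four terracotta pots have each been left on the wrong drip tray. Rearrange them so that every pot stands upright in the middle of the tray of its own shape and size - large round pot on the large round tray, small round on the small round, square on the square, oblong lengthwise on the oblong - using the empty cork mat as the place to park a pot on the way. Never stand or lay a pot on the bare table top, and do not knock over the varnish bottle.

Things in the scene. Friction and masses are not known exactly. Their poses are not given: they have to be found in the camera images.
- pot_large_mid (a point): Empty open-topped round plant pot of plain terracotta, the larger of the two round pots: 78 mm high, 68 mm across its straight collar (the top 24 mm), tapering below it to a foot 48 mm across; wall 5 mm or a little more, about 240 g. The point is at its centre, half-way up (39 mm above its foot); z is up when it stands.
- pot_small_mid (a point): Empty open-topped round plant pot of plain terracotta, the smaller of the two round pots: 64 mm high, 46 mm across its straight collar (the top 20 mm), tapering below it to a foot 32 mm across; wall 5 mm or a little more, about 100 g. The point is at its centre, half-way up (32 mm above its foot); z is up when it stands.
- pot_square_mid (a point): Empty open-topped plant pot of plain terracotta with straight upright walls, square in plan, 54 x 54 mm, 70 mm high, wall 5 mm, about 200 g. The point is at its centre, half-way up (35 mm above its underside); x and y run square to its walls; z is up when it stands.
- pot_oblong_mid (a point): Empty open-topped plant pot of plain terracotta with straight upright walls, oblong in plan, 78 mm long and 46 mm wide, 60 mm high, wall 5 mm, about 200 g. The point is at its centre, half-way up (30 mm above its underside); x runs along its length, y across; z is up when it stands.
- tray_large: Low grey plastic drip tray fixed to the table, round, 124 mm across (the larger round one), 116 mm inside the rim. Its floor is 8 mm above the table and its rim, 4 mm wide, rises to 14 mm. Origin at the centre of its underside, on the table; z up.
- tray_small: Low grey plastic drip tray fixed to the table, round, 94 mm across (the smaller round one), 86 mm inside the rim. Its floor is 8 mm above the table and its rim, 4 mm wide, rises to 14 mm. Origin at the centre of its underside, on the table; z up.
- tray_square: Low grey plastic drip tray fixed to the table, square, 106 x 106 mm, 98 mm inside the rim. Its floor is 8 mm above the table and its rim, 4 mm wide, rises to 14 mm. Origin at the centre of its underside, on the table; x and y run square to its sides.
- tray_oblong: Low grey plastic drip tray fixed to the table, oblong, 126 mm long and 90 mm wide, 118 x 82 mm inside the rim. Its floor is 8 mm above the table and its rim, 4 mm wide, rises to 14 mm. Origin at the centre of its underside, on the table; x runs along its length, y across.
- cork_mat: Round flat cork mat fixed to the table, 112 mm across, 8 mm thick, without a rim; empty at the start. Origin at the centre of its underside, on the table.
- varnish_mid (a point): Closed amber varnish bottle with a black cap, 44 mm across and 105 mm high, about 160 g, standing loose on the table among the trays; a bystander. The point is at its centre, half-way up (52 mm above the table); z is up when it stands.
There are look-alikes about, which are no part of the job. Leave any green look-alike of the part that bears pot_small_mid alone.

How it is judged:
On the way:
1. a pot has been parked upright on the cork mat (((horizontal distance between pot_oblong_mid and cork_mat below 0.04 m and height (world z) of pot_oblong_mid below 0.041 m and angle between pot_oblong_mid's own z axis and vertical below 0.1 rad) or (horizontal distance between pot_small_mid and cork_mat below 0.04 m and height (world z) of pot_small_mid below 0.043 m and angle between pot_small_mid's own z axis and vertical below 0.1 rad) or (horizontal distance between pot_large_mid and cork_mat below 0.04 m and height (world z) of pot_large_mid below 0.05 m and angle between pot_large_mid's own z axis and vertical below 0.1 rad) or (horizontal distance between pot_square_mid and cork_mat below 0.04 m and height (world z) of pot_square_mid below 0.046 m and angle between pot_square_mid's own z axis and vertical below 0.1 rad))), for 0.2 s.
At the end, for the whole second after the job is handed in: Each pot rests upright (0.1 rad) on the floor (3 mm) of the tray of its own shape and size, its centre within 15 mm of the tray's, the oblong one lengthwise to 0.3 rad, all under 20 mm/s; the varnish bottle stands upright (horizontal distance between pot_oblong_mid and tray_oblong below 0.015 m and height (world z) of pot_oblong_mid below 0.041 m and angle between each of pot_oblong_mid, pot_small_mid, pot_large_mid, pot_square_mid, varnish_mid's own z axis and vertical below 0.1 rad and linear speed of each of pot_oblong, pot_small, pot_large, pot_square below 0.02 m/s and horizontal distance between pot_small_mid and tray_small below 0.015 m and height (world z) of pot_small_mid below 0.043 m and horizontal distance between pot_large_mid and tray_large below 0.015 m and height (world z) of pot_large_mid below 0.05 m and horizontal distance between pot_square_mid and tray_square below 0.015 m and height (world z) of pot_square_mid below 0.046 m and angle between the x axis of pot_oblong_mid and the x axis of tray_oblong, either way round below 0.3 rad); the robot touches nothing.
It fails at once if the oblong pot stands or lies on the bare table (its centre lower than 4 mm above its height when standing on the table) (height (world z) of pot_oblong_mid below 0.034 m).
It fails at once if the small round pot stands or lies on the bare table (its centre lower than 4 mm above its height when standing on the table) (height (world z) of pot_small_mid below 0.036 m).
It fails at once if the large round pot stands or lies on the bare table (its centre lower than 4 mm above its height when standing on the table) (height (world z) of pot_large_mid below 0.043 m).
It fails at once if the square pot stands or lies on the bare table (its centre lower than 4 mm above its height when standing on the table) (height (world z) of pot_square_mid below 0.039 m).
It fails at once if the varnish bottle is knocked over (angle between varnish_mid's own z axis and vertical above 0.5 rad).
It also fails if it takes over 141 s, if anything falls off the work surface, if the arm or the gripper's body presses on something with over 40 N, if the wrist force passes 120 N, or if a joint passes its speed limit or range.

### The arm

A 7-joint arm with a two-finger parallel gripper is mounted at the origin on the work surface. World frame = base frame: x ahead of the robot, y to its left, z up, the work surface at z = 0. Lengths are in m, angles in rad, forces in N, time in s.
With the tool pointing down it reaches from about 0.425 to 0.95 m from the base axis. Payload 16.7 kg.
Tool frame: the origin (TCP) lies midway between the tips of the shut fingers; the grasp point (between the pads) lies grasp_offset behind it (grasp_offset is the distance from the TCP to the grasp point, in m); z points along the fingers, y is the line along which they close (so a half turn about z gives the same grasp; the last joint's range is limited). The gripper opens to 94 mm and grips with 3 to 60 N. Pads are 16 mm wide; open, the fingers measure 119 mm over their backs; the gripper's body (75 mm by 177 mm) begins 78 mm behind the grasp point.
Start: joints at [1.075, 0.426, 0.074, 1.606, -0.034, 1.111, -0.067], TCP at [0.229, -0.635, 0.205] pointing down, gripper open.
Joint ranges: [-2.85, 2.85], [-0.5, 2.14], [-1.23, 1.37], [0.21, 2.46], [-1.02, 4.16], [0.16, 2.05], [-2.73, 2.73]. Speed limits (rad/s): [1.89, 1.89, 2.39, 2.39, 3.01, 3.01, 3.01].

### API

Orientations are given as a unit quaternion [w, x, y, z].
In Python, from station import * gives the robot as it stands.
- The arm moves only by the shell command python3 -m pendant 'ROWS' [OPENING] [FORCE]. ROWS is JSON, one flat list of numbers, 6 for each row, row after row: the shift along the tool's x, y, z as a fraction of full scale, then the turn, a rotation vector about the tool's x, y, z as a fraction of full scale. In form: [x, y, z, rx, ry, rz, x, y, z, rx, ry, rz, ...]. A call has 1 to 12 rows; each row shifts and turns the commanded pose from where the row before left it, along the tool's axes as they then stand; what a row does not reach is not made up. Full scale, the value 1, is 200 mm for a shift and 4 degrees for a turn. A row lasts 1/8 s, in which the tool goes at most 62.5 mm and 10.7 degrees, less where a joint would pass 70% of its speed; a pose out of reach is approached as far as the arm can. A call with a number of a shift or a turn outside -1 to 1 is refused whole. A call with a gripper value outside its range is refused whole. OPENING is the gripper command: -1 is fully open, 1 is shut, values between are in proportion, set as the call begins (- or left out, the last holds). The fingers move at their own pace and stop on an object; FORCE is the grip in N (left out, the last holds). Time passes only in rows, so rows that do not move let the fingers close. It gives the time, the measured TCP pose, the force, the opening and the grip force at its end, in the units of the state.
- get_state(): the state, without advancing time (a new reading comes with each control period).
- grab_frame(name): name is "side" or "top" or "wrist"; returns (picture, depth): 480x640x3 uint8, red, green, blue; 480x640 float32, m along the optical axis (not along the pixel's ray), 0 where there is no reading.
- camera_info(name): a dict with "camera_matrix" (3x3 intrinsics, pixels), "rvec" (rotation vector, rad) and "tvec" (3), from world to camera coordinates, as OpenCV has them; the wrist camera has in their place "hand_eye" (4x4, takes a point from camera to tool coordinates, whose origin is the TCP and whose axes are the flange's). Camera axes: x right, y down, z forward; pixel columns grow to the right and rows downward; lengths in m; the calibration is good to about 2 mm. A picture is of the moment at which its call begins: read the wrist's pose just before it. camera_info takes no time and is no camera call.
- job_done(): hands the job in; it is judged then, once.
The state is a dict: "clock": time; "joint_pos": joint angles; "dq": joint speeds; "effort": joint torques, N m; "ee_pos": TCP position; "tcp_rot": TCP orientation; "wrist_force": force on the tool from outside, world axes, zero at the start; "wrist_torque": the same for the moment, N m; "gripper_width": finger opening in m; "finger_force": force on a finger pad.
Only numpy, scipy, OpenCV 4.12 (cv2) and the standard library are available. Lean on these libraries where they do the work, as an engineer would, in place of code of your own. Each camera call takes 0.05 s, during which the arm holds its last target. There are 200 camera calls.

## Working session

There is one attempt and no reset: what is moved stays moved. The work goes in short steps, Python scripts to look and compute and a shell command to move; the robot and the scene stay as the last step left them, time stands still between calls to the robot, and variables do not carry over. Pictures are saved under pics/ and viewed, at most 14 in all, crops included, and the job is handed in when it is done.

```bash
ls; mkdir -p pics; python3 - <<'E'
from station import *
import cv2
s=get_state();print(s)
for n in("top","side"):
    p,d=grab_frame(n);cv2.imwrite(f"pics/{n}0.png",p[:,:,::-1]);import numpy as np;np.savez(f"{n}0.npz",p=p,d=d)
    print(n,camera_info(n))
print(camera_info("wrist"))
E
```

```text
pics
{'clock': 0.0, 'joint_pos': array([ 1.07550856,  0.42672412,  0.07381883,  1.60659505, -0.03411532,
        1.11081417, -0.06708968]), 'dq': array([-8.49562311e-05,  1.41493664e-03,  9.74871059e-04, -2.73995641e-04,
        1.43642167e-03, -4.83093319e-04,  6.35477487e-05]), 'effort': array([ 1.76723152e-03, -9.35807920e+01,  3.66693065e+00, -4.54192114e+01,
       -4.88255918e-02,  2.02326308e-02,  1.44670380e-04]), 'ee_pos': array([ 0.22862885, -0.63463384,  0.2047852 ]), 'tcp_rot': array([-6.25044747e-04,  9.85090723e-01,  1.72034463e-01, -1.43256137e-04]), 'wrist_force': array([ 0.84824344, -0.42699863, -0.6380899 ]), 'wrist_torque': array([-0.00940534, -0.03140478, -0.01759996]), 'finger_force': 0.0, 'gripper_width': 0.09391981090884297}
top {'camera_matrix': array([[591.81505834,   0.        , 311.64943123],
       [  0.        , 591.81505834, 238.33151439],
       [  0.        ,   0.        ,   1.        ]]), 'rvec': array([ 2.11624528, -2.15963538,  0.1319016 ]), 'tvec': array([0.06291408, 0.56833345, 1.13944481])}
side {'camera_matrix': array([[488.56599022,   0.        , 321.44099775],
       [  0.        , 488.56599022, 234.94307117],
       [  0.        ,   0.        ,   1.        ]]), 'rvec': array([ 0.38625456, -2.58847401,  1.50661876]), 'tvec': array([0.5417841 , 0.14240408, 0.74293183])}
{'camera_matrix': array([[381.54920223,   0.        , 320.18678655],
       [  0.        , 381.54920223, 229.80986436],
       [  0.        ,   0.        ,   1.        ]]), 'hand_eye': array([[-7.87869644e-04, -9.72017138e-01, -2.34908627e-01,
         6.87306841e-02],
       [ 9.99999341e-01, -9.62087140e-04,  6.27035563e-04,
        -9.64585864e-04],
       [-8.35491883e-04, -2.34907979e-01,  9.72017255e-01,
        -1.78745450e-01],
       [ 0.00000000e+00,  0.00000000e+00,  0.00000000e+00,
         1.00000000e+00]])}
```

View pics/top0.png

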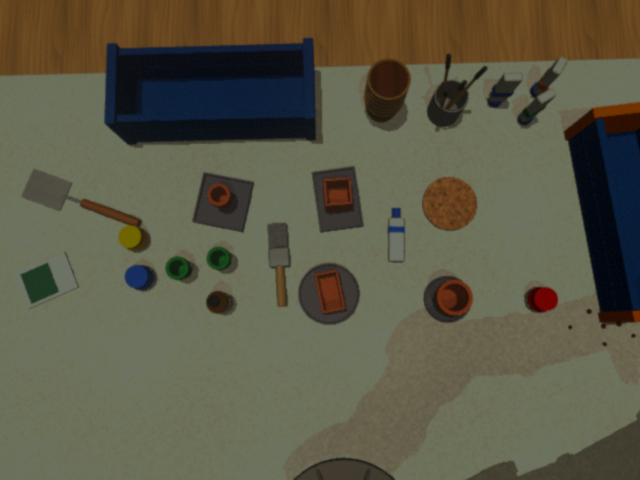

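View pics/side0.png

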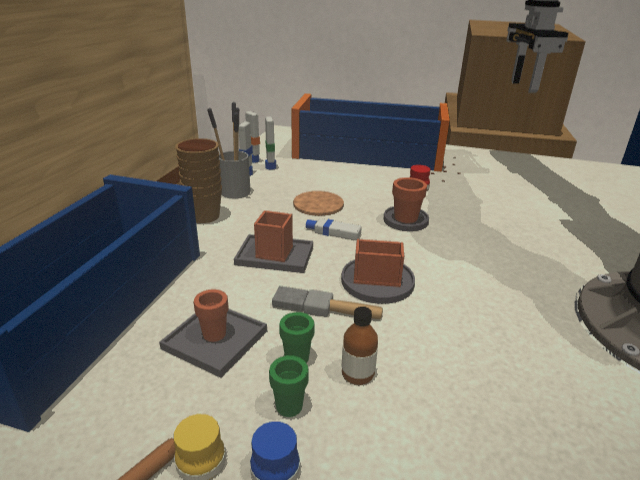

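```bash
python3 -c "
import station
print([n for n in dir(station) if n[0]!='_'], getattr(station,'grasp_offset',None))"
```

```text
['MotionError', 'camera_info', 'get_state', 'grab_frame', 'grasp_offset', 'job_done'] 0.0188
```

Top view: pots are large (454,297) on the small tray (448,298), oblong (330,291) on the large tray (329,293), square (338,192) on the oblong tray (338,199), and small (219,195) on the square tray (222,202). The cork mat at (450,203) is empty.

Possible mix-ups:
- Small pot: green pots at (178,268) and (218,258). The terracotta one at (219,195) is the right one.
- Large pot: brown ribbed pot (388,90) and red cap (545,299). I choose (454,297).
- The varnish bottle stands at (218,302).

```bash
cat > h.py <<'E'
import numpy as np, cv2
from station import *
from scipy.spatial.transform import Rotation as R
from scipy.optimize import least_squares
def ext(n,st=None):
    c=camera_info(n);K=c["camera_matrix"]
    if n=="wrist":
        q=st["tcp_rot"];T=np.eye(4);T[:3,:3]=R.from_quat(q[[1,2,3,0]]).as_matrix();T[:3,3]=st["ee_pos"];T=T@c["hand_eye"]
        return K,T[:3,:3],T[:3,3]
    Rw=R.from_rotvec(c["rvec"]).as_matrix();return K,Rw.T,-Rw.T@c["tvec"]
def rays(uv,cam):
    K,Rc,o=cam;uv=np.atleast_2d(uv).astype(float)
    return np.c_[(uv-K[[0,1],[2,2]])/K[0,0],np.ones(len(uv))]@Rc.T,o
def plane(uv,z,cam):
    r,o=rays(uv,cam);return (o+r*((z-o[2])/r[:,2])[:,None])[:,:2]
def world(d,cam):
    v,u=np.mgrid[:480,:640];r,o=rays(np.c_[u.ravel(),v.ravel()],cam);return (o+r*d.reshape(-1,1)).reshape(480,640,3)
def circ(p,w=None):
    f=least_squares(lambda a:np.hypot(p[:,0]-a[0],p[:,1]-a[1])-a[2],[*p.mean(0),.04],loss='soft_l1',f_scale=.001);return f.x
def terra(p):
    h=cv2.cvtColor(p,cv2.COLOR_RGB2HSV);return ((h[...,0]<14)|(h[...,0]>172))&(h[...,1]>110)&(h[...,2]>40)
E
python3 - <<'E'
from h import *
z=np.load("top0.npz");p,d=z["p"],z["d"];cam=ext("top");W=world(d,cam);Z=W[...,2]
m=terra(p);v,u=np.mgrid[:480,:640]
for n,(a,b),H in[("large",(454,297),.078),("oblong",(330,291),.06),("square",(338,192),.07),("small",(219,195),.064)]:
    k=m&(abs(u-a)<36)&(abs(v-b)<36)&(abs(Z-.008-H)<.008)
    q=np.c_[u[k],v[k]];print(n,k.sum(),'z',np.median(Z[k]),np.percentile(Z[k],[5,95]))
    w=plane(q,H+.008,cam).astype(np.float32)
    print('  rect',cv2.minAreaRect(w),'circle',cv2.minEnclosingCircle(w), 'medW',np.median(W[k],0)[:2])
hs=cv2.cvtColor(p,cv2.COLOR_RGB2HSV)
for n,(a,b) in[("t_small",(448,298)),("t_large",(329,293)),("t_obl",(338,199)),("t_sq",(222,202))]:
    k=(hs[...,2]<95)&(hs[...,1]<75)&(abs(u-a)<40)&(abs(v-b)<40)
    l,lab,st,_=cv2.connectedComponentsWithStats(k.astype(np.uint8));i=1+st[1:,4].argmax();k=lab==i
    hull=cv2.convexHull(np.c_[u[k],v[k]].astype(np.int32))[:,0]
    w=plane(hull,.012,cam).astype(np.float32);print(n,st[i],'z',np.median(Z[k]),'rect',cv2.minAreaRect(w),'circ',cv2.minEnclosingCircle(w),circ(w))
k=(hs[...,1]>110)&(abs(u-450)<36)&(abs(v-203)<36);w=plane(np.c_[u[k],v[k]],.008,cam).astype(np.float32);print('cork',cv2.minEnclosingCircle(w),np.median(Z[k]))
k=(abs(u-218)<20)&(abs(v-302)<25)&(Z>.06)&(Z<.12);print('varnish',np.median(W[k],0),k.sum())
s=get_state();print(cam[2])
E
```

```text
large 470 z 0.08623582102338168 [0.08163191 0.08986792]
  rect ((0.44485193490982056, -0.21522603929042816), (0.06766418367624283, 0.0656144917011261), 88.8359603881836) circle ((0.4456993341445923, -0.21490024030208588), 0.03445732966065407) medW [ 0.44505874 -0.21662579]
oblong 317 z 0.06836546497508467 [0.06373403 0.07209843]
  rect ((0.4622660279273987, 0.019037257879972458), (0.07786621898412704, 0.04591517150402069), 10.18829345703125) circle ((0.4619852602481842, 0.020288296043872833), 0.043681081384420395) medW [0.46224566 0.01854057]
square 296 z 0.07802565645748416 [0.07264909 0.08210084]
  rect ((0.6553733348846436, -0.0012125838547945023), (0.0551932118833065, 0.05400049686431885), 3.421694278717041) circle ((0.6555932760238647, -0.0006275447085499763), 0.03735072538256645) medW [ 0.65638197 -0.0018281 ]
small 259 z 0.07230114313635094 [0.06609346 0.07649792]
  rect ((0.6553673148155212, 0.232712984085083), (0.045692842453718185, 0.0442596860229969), 88.6811294555664) circle ((0.6550093293190002, 0.23300470411777496), 0.023727260529994965) medW [0.65577916 0.2320932 ]
t_s
[... 566 characters left out ...]
  67 1767] z 0.009667935327802857 rect ((0.6554263830184937, -0.002061620354652405), (0.13085569441318512, 0.09208669513463974), 6.853065013885498) circ ((0.6550965905189514, -0.0016667809104546905), 0.07815200835466385) [0.65442508 0.00100005 0.07429451]
t_sq [ 192  172   62   61 2263] z 0.009309817278626342 rect ((0.6548118591308594, 0.23401352763175964), (0.11223077774047852, 0.11015734076499939), 77.37246704101562) circ ((0.6542142629623413, 0.23433063924312592), 0.07672765851020813) [0.65230125 0.23464294 0.07163368]
cork ((0.6415172219276428, -0.2334110140800476), 0.056193675845861435) 0.00883591778853543
varnish [0.4451923  0.23249126 0.07574234] 399
[0.40104015 0.02978042 1.20978324]
```

```bash
cat >> h.py <<'E'
def todo(x,y,z,yaw):
    s=get_state();Rm=R.from_quat(s["tcp_rot"][[1,2,3,0]]).as_matrix();psi=np.arctan2(Rm[1,0],Rm[0,0])
    t=np.radians(yaw);D=np.diag([1,-1,-1]);Rt=R.from_euler('z',t).as_matrix()@D
    print('t',round(s["clock"],2),'pos',s["ee_pos"].round(4),'yaw',round(np.degrees(psi),2),'w',round(s["gripper_width"],4),'F',round(float(s["finger_force"]),1))
    print('turn units',(np.degrees((R.from_matrix(Rm.T@Rt)).as_rotvec())/4).round(3),'then shift units',((Rt.T@(np.array([x,y,z])-s["ee_pos"]))/.2).round(4))
E
python3 -c "
from h import *
todo(.445,-.2155,.2,10)"
```

```text
t 0.1 pos [ 0.2286 -0.6347  0.2048] yaw 19.81 w 0.0942 F 0.0
turn units [-0.016  0.003  2.453] then shift units [ 1.4294 -1.8762  0.0242]
```

```bash
python3 -m pendant '[0,0,0,-0.016,0,0.82, 0,0,0,0,0,0.82, 0,0,0,0,0,0.81, 0.14,-0.18,0,0,0,0, 0.14,-0.18,0,0,0,0, 0.14,-0.18,0,0,0,0, 0.14,-0.18,0,0,0,0, 0.14,-0.18,0,0,0,0, 0.14,-0.18,0,0,0,0, 0.14,-0.18,0,0,0,0, 0.14,-0.18,0,0,0,0, 0.14,-0.18,0,0,0,0]' -1 25; python3 - <<'E'
from h import *
todo(.445,-.2155,.2,10)
E
```

```text
clock: 1.6
ee_pos: [0.421, -0.2707, 0.2051]
tcp_rot: [0.001, 0.996, 0.087, 0.0]
wrist_force: [0.0, -0.3, -0.4]
gripper_width: 0.0941
finger_force: 0.0
t 1.6 pos [ 0.421  -0.2707  0.2051] yaw 10.01 w 0.0941 F 0.0
turn units [ 0.015 -0.     0.002] then shift units [ 0.1662 -0.251   0.0255]
```

```bash
python3 -m pendant '[0.08,-0.12,0,0.015,0,0, 0.08,-0.12,0,0,0,0, 0,0,0,0,0,0, 0,0,0,0,0,0]'; python3 - <<'E'
from h import *
todo(.445,-.2155,.055,10)
s=get_state();p,d=grab_frame("wrist");cv2.imwrite("pics/w1.png",p[:,:,::-1])
E
```

```text
clock: 2.1
ee_pos: [0.4434, -0.2198, 0.205]
tcp_rot: [0.0, 0.996, 0.087, -0.0]
wrist_force: [0.1, -0.4, 0.4]
gripper_width: 0.0943
finger_force: 0.0
t 2.1 pos [ 0.4434 -0.2198  0.205 ] yaw 10.0 w 0.0943 F 0.0
turn units [ 0.     0.003 -0.001] then shift units [ 0.0114 -0.0197  0.75  ]
```

View pics/w1.png

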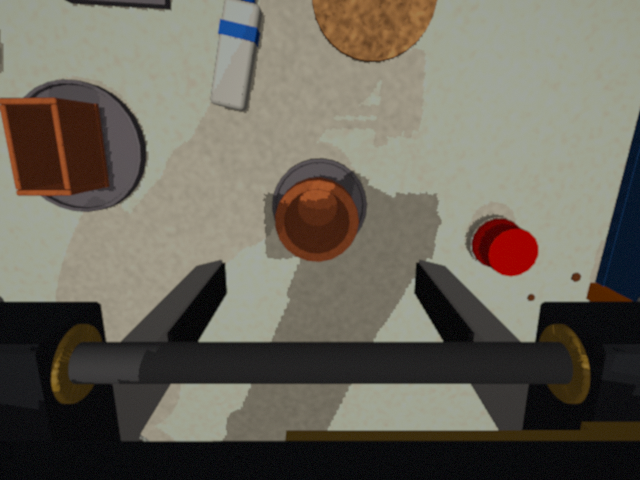

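The wrist view shows the terracotta large pot at (316,220), centred between the fingers. The red cap at (510,250) is clear of the fingers.

```bash
python3 -c "
from h import *
s=get_state();print(plane([316,220],.086,ext('wrist',s)))"
python3 -m pendant '[0.011,-0.02,0.12,0,0,0, 0,0,0.12,0,0,0, 0,0,0.12,0,0,0, 0,0,0.12,0,0,0, 0,0,0.1,0,0,0, 0,0,0.1,0,0,0, 0,0,0.07,0,0,0, 0,0,0,0,0,0, 0,0,0,0,0,0]'; python3 -m pendant '[0,0,0,0,0,0, 0,0,0,0,0,0, 0,0,0,0,0,0, 0,0,0,0,0,0, 0,0,0,0,0,0, 0,0,0,0,0,0, 0,0,0,0,0,0, 0,0,0,0,0,0]' 1 25
```

```text
[[ 0.44722308 -0.21504559]]
clock: 3.28
ee_pos: [0.4455, -0.2153, 0.0557]
tcp_rot: [0.0, 0.996, 0.087, 0.0]
wrist_force: [-0.4, 0.7, 0.3]
gripper_width: 0.094
finger_force: 0.0
clock: 4.28
ee_pos: [0.4456, -0.2152, 0.0554]
tcp_rot: [0.0, 0.996, 0.087, 0.0]
wrist_force: [-0.5, -1.9, 5.4]
gripper_width: 0.0687
finger_force: 25.0
```

Gripped at 68.7 mm, as expected. Now I lift it and move to the cork mat at (0.6415, -0.2334).

```bash
python3 -m pendant '[0,0,-0.03,0,0,0, 0,0,-0.1,0,0,0, 0,0,-0.15,0,0,0, 0,0,-0.15,0,0,0, 0,0,-0.15,0,0,0, 0,0,-0.14,0,0,0, 0,0,0,0,0,0]'; python3 -c "
from h import *
todo(.6415,-.2334,.0555,10)"
```

```text
clock: 5.15
ee_pos: [0.4459, -0.2152, 0.2008]
tcp_rot: [0.001, 0.996, 0.087, 0.001]
wrist_force: [0.1, 0.3, -3.7]
gripper_width: 0.0687
finger_force: 25.0
t 5.15 pos [ 0.4459 -0.2152  0.2008] yaw 10.01 w 0.0687 F 25.0
turn units [ 0.021 -0.037  0.002] then shift units [0.9472 0.2596 0.7266]
```

```bash
python3 -m pendant '[0.1,0.03,0,0,0,0, 0.17,0.045,0,0,0,0, 0.2,0.055,0,0,0,0, 0.2,0.055,0,0,0,0, 0.17,0.045,0,0,0,0, 0.107,0.03,0,0,0,0, 0,0,0,0,0,0, 0,0,0,0,0,0]'; python3 -c "
from h import *
todo(.6415,-.2334,.0565,10)"
```

```text
clock: 6.15
ee_pos: [0.6397, -0.2331, 0.198]
tcp_rot: [-0.0, 0.996, 0.087, -0.001]
wrist_force: [-0.9, 0.3, -3.2]
gripper_width: 0.0686
finger_force: 25.0
t 6.15 pos [ 0.6397 -0.2331  0.198 ] yaw 10.01 w 0.0686 F 25.0
turn units [-0.011  0.024  0.002] then shift units [0.0085 0.0029 0.7074]
```

```bash
python3 -m pendant '[0,0,0.1,0,0,0, 0,0,0.15,0,0,0, 0,0,0.15,0,0,0, 0,0,0.12,0,0,0, 0,0,0.08,0,0,0, 0,0,0.05,0,0,0, 0,0,0.03,0,0,0, 0,0,0.02,0,0,0, 0,0,0,0,0,0, 0,0,0,0,0,0]'; python3 -c "
from h import *
todo(.6415,-.2334,.0555,10)"
```

```text
clock: 7.4
ee_pos: [0.6411, -0.2333, 0.0596]
tcp_rot: [0.0, 0.996, 0.087, 0.0]
wrist_force: [0.3, -0.4, -2.8]
gripper_width: 0.0682
finger_force: 25.0
t 7.4 pos [ 0.6411 -0.2333  0.0596] yaw 10.01 w 0.0682 F 25.0
turn units [ 0.004 -0.011  0.003] then shift units [0.0019 0.0006 0.0207]
```

```bash
python3 -m pendant '[0,0,0.007,0,0,0, 0,0,0.007,0,0,0, 0,0,0.004,0,0,0, 0,0,0,0,0,0, 0,0,0,0,0,0]'; python3 -m pendant '[0,0,0,0,0,0, 0,0,0,0,0,0, 0,0,0,0,0,0, 0,0,0,0,0,0, 0,0,0,0,0,0, 0,0,0,0,0,0, 0,0,-0.05,0,0,0, 0,0,-0.1,0,0,0, 0,0,-0.15,0,0,0, 0,0,-0.15,0,0,0, 0,0,-0.15,0,0,0, 0,0,-0.12,0,0,0]' -1;  python3 -c "
from h import *
todo(.655,.2328,.2,10)"
```

```text
clock: 8.02
ee_pos: [0.6408, -0.2333, 0.0556]
tcp_rot: [-0.0, 0.996, 0.087, 0.0]
wrist_force: [0.4, 0.8, -2.0]
gripper_width: 0.0689
finger_force: 25.0
clock: 9.52
ee_pos: [0.6412, -0.2334, 0.2028]
tcp_rot: [0.0, 0.996, 0.087, 0.001]
wrist_force: [-0.6, 0.2, -0.1]
gripper_width: 0.0941
finger_force: 0.0
t 9.53 pos [ 0.6412 -0.2334  0.2028] yaw 10.01 w 0.0941 F 0.0
turn units [ 0.015 -0.034  0.002] then shift units [ 0.4725 -2.2835  0.0142]
```

```bash
python3 -m pendant '[0.02,-0.1,0,0,0,0, 0.045,-0.22,0,0,0,0, 0.045,-0.22,0,0,0,0, 0.045,-0.22,0,0,0,0, 0.045,-0.22,0,0,0,0, 0.045,-0.22,0,0,0,0, 0.045,-0.22,0,0,0,0, 0.045,-0.22,0,0,0,0, 0.045,-0.22,0,0,0,0, 0.045,-0.22,0,0,0,0, 0.045,-0.2,0,0,0,0, 0,0,0,0,0,0]'; cat > look.py <<'E'
from h import *
import sys
def look(tag=None):
    p,d=grab_frame("top");cam=ext("top");W=world(d,cam);Z=W[...,2];m=terra(p)
    if tag:cv2.imwrite(f"pics/{tag}.png",p[:,:,::-1])
    for n,H in[("large",.078),("oblong",.06),("square",.07),("small",.064)]:
        k=m&(abs(Z-.008-H)<.008)&(W[...,0]<.72)&(W[...,0]>.38)&(abs(W[...,1])<.32)
        l,lab,st,_=cv2.connectedComponentsWithStats(cv2.dilate(k.astype(np.uint8),np.ones((3,3))))
        for i in range(1,l):
            q=np.argwhere(k&(lab==i))[:,::-1]
            if len(q)<120:continue
            c,s,a=cv2.minAreaRect(plane(q,H+.008,cam).astype(np.float32));print(n,len(q),np.round(c,4),np.round(s,4),round(a,1),'z',round(float(np.percentile(Z[q[:,1],q[:,0]],90)),4))
    hs=cv2.cvtColor(p,cv2.COLOR_RGB2HSV);return p,W,hs,cam
E
python3 - <<'E'
from look import *
p,W,hs,cam=look();v,u=np.mgrid[:480,:640]
k=(hs[...,2]<95)&(hs[...,1]<75)&(abs(u-448)<34)&(abs(v-298)<34)
l,lab,st,_=cv2.connectedComponentsWithStats(k.astype(np.uint8));i=1+st[1:,4].argmax();k=lab==i
w=plane(np.c_[u[k],v[k]],.013,cam).astype(np.float32);print(cv2.minEnclosingCircle(w),cv2.minAreaRect(w))
todo(.655,.2328,.2,10)
s=get_state();p,d=grab_frame("wrist");cv2.imwrite("pics/w2.png",p[:,:,::-1])
m=terra(p);W=world(d,ext("wrist",s));k=m&(abs(W[...,2]-.07)<.01)&(abs(W[...,0]-.655)<.05)&(abs(W[...,1]-.233)<.05)
q=np.argwhere(k)[:,::-1];print('small wrist',len(q),cv2.minAreaRect(plane(q,.072,ext("wrist",s)).astype(np.float32)))
E
```

```text
clock: 11.02
ee_pos: [0.6522, 0.2374, 0.1994]
tcp_rot: [-0.001, 0.996, 0.09, -0.0]
wrist_force: [0.2, 0.2, 0.0]
gripper_width: 0.0939
finger_force: 0.0
large 158 [ 0.6541 -0.0009] [0.0536 0.0533] 3.2 z 0.0822
large 457 [ 0.6395 -0.2323] [0.0675 0.0669] 88.6 z 0.0892
oblong 269 [0.4623 0.019 ] [0.0779 0.0459] 10.2 z 0.0711
square 298 [ 0.6548 -0.0012] [0.0563 0.0541] 3.1 z 0.0816
square 277 [ 0.6408 -0.2336] [0.0667 0.0703] 41.8 z 0.0855
small 260 [ 0.6558 -0.0013] [0.057  0.0545] 3.5 z 0.0792
small 261 [0.4622 0.0191] [0.0772 0.0457] 10.1 z 0.0711
((0.44526517391204834, -0.21710021793842316), 0.04774203896522522) ((0.44516095519065857, -0.2170921266078949), (0.09184640645980835, 0.09219157695770264), 87.3823471069336)
t 11.07 pos [0.6528 0.2347 0.1994] yaw 10.21 w 0.0937 F 0.0
turn units [-0.008  0.009  0.053] then shift units [ 0.0092  0.0111 -0.0032]
small wrist 1436 ((0.6582815647125244, 0.23432056605815887), (0.046025946736335754, 0.044201795011758804), 11.219945907592773)
```

```bash
python3 -m pendant '[0.014,0.009,0.1,0,0,0.05, 0,0,0.15,0,0,0, 0,0,0.15,0,0,0, 0,0,0.15,0,0,0, 0,0,0.12,0,0,0, 0,0,0.07,0,0,0, 0,0,0.04,0,0,0, 0,0,0,0,0,0, 0,0,0,0,0,0]'; python3 -m pendant '[0,0,0,0,0,0, 0,0,0,0,0,0, 0,0,0,0,0,0, 0,0,0,0,0,0, 0,0,0,0,0,0, 0,0,0,0,0,0, 0,0,0,0,0,0, 0,0,0,0,0,0, 0,0,0,0,0,0]' 1 20
```

```text
clock: 12.25
ee_pos: [0.6577, 0.231, 0.0445]
tcp_rot: [-0.0, 0.996, 0.085, 0.001]
wrist_force: [0.2, -0.2, 0.5]
gripper_width: 0.0943
finger_force: 0.0
clock: 13.38
ee_pos: [0.6572, 0.2308, 0.0436]
tcp_rot: [-0.0, 0.996, 0.086, 0.0]
wrist_force: [-1.0, 1.0, 0.4]
gripper_width: 0.046
finger_force: 20.0
```

```bash
python3 -m pendant '[0,0,-0.03,0,0,0, 0,0,-0.1,0,0,0, 0,0,-0.16,0,0,0, 0,0,-0.17,0,0,0, 0,0,-0.17,0,0,0, 0,0,-0.1,0,0,0, 0,0,-0.05,0,0,0, 0,0,0,0,0,0]'; python3 -c "
from h import *
todo(.4460,-.2170,.2,10)"
```

```text
clock: 14.38
ee_pos: [0.6572, 0.2308, 0.1997]
tcp_rot: [0.0, 0.996, 0.085, 0.0]
wrist_force: [-0.0, 0.7, -2.0]
gripper_width: 0.0463
finger_force: 20.0
t 14.38 pos [0.6572 0.2308 0.1997] yaw 9.81 w 0.0463 F 20.0
turn units [ 0.001 -0.005 -0.048] then shift units [-1.4287e+00  2.0216e+00 -1.6000e-03]
```

```bash
python3 -m pendant '[-0.05,0.07,0,0,0,-0.05, -0.125,0.177,0,0,0,0, -0.125,0.177,0,0,0,0, -0.125,0.177,0,0,0,0, -0.125,0.177,0,0,0,0, -0.125,0.177,0,0,0,0, -0.125,0.177,0,0,0,0, -0.125,0.177,0,0,0,0, -0.125,0.177,0,0,0,0, -0.125,0.177,0,0,0,0, -0.125,0.177,0,0,0,0, -0.1,0.14,0,0,0,0]';python3 -m pendant '[-0.03,0.042,0,0,0,0, 0,0,0,0,0,0, 0,0,0,0,0,0]'; python3 -c "
from h import *
todo(.446,-.217,.0445,10)"
```

```text
clock: 15.88
ee_pos: [0.4478, -0.2097, 0.1987]
tcp_rot: [-0.0, 0.996, 0.086, -0.001]
wrist_force: [0.1, -0.2, -0.8]
gripper_width: 0.046
finger_force: 20.0
clock: 16.25
ee_pos: [0.446, -0.2161, 0.1993]
tcp_rot: [-0.0, 0.996, 0.088, -0.0]
wrist_force: [-0.1, -0.1, -0.3]
gripper_width: 0.0461
finger_force: 20.0
t 16.25 pos [ 0.446  -0.2161  0.1993] yaw 10.08 w 0.0461 F 20.0
turn units [-0.006 -0.     0.02 ] then shift units [-0.0008  0.0043  0.774 ]
```

```bash
python3 -m pendant '[0,0.004,0.1,0,0,0, 0,0,0.16,0,0,0, 0,0,0.16,0,0,0, 0,0,0.15,0,0,0, 0,0,0.1,0,0,0, 0,0,0.06,0,0,0, 0,0,0.03,0,0,0, 0,0,0.01,0,0,0, 0,0,0.004,0,0,0, 0,0,0,0,0,0, 0,0,0,0,0,0]'; python3 -m pendant '[0,0,0,0,0,0, 0,0,0,0,0,0, 0,0,0,0,0,0, 0,0,0,0,0,0, 0,0,0,0,0,0, 0,0,0,0,0,0, 0,0,-0.05,0,0,0, 0,0,-0.1,0,0,0, 0,0,-0.16,0,0,0, 0,0,-0.17,0,0,0, 0,0,-0.17,0,0,0, 0,0,-0.13,0,0,0]' -1;  python3 -c "
from h import *
todo(.655,-.001,.2,3.4)"
```

```text
clock: 17.62
ee_pos: [0.4461, -0.218, 0.0451]
tcp_rot: [0.0, 0.996, 0.087, 0.0]
wrist_force: [0.4, 0.0, -1.0]
gripper_width: 0.0458
finger_force: 20.0
clock: 19.12
ee_pos: [0.4461, -0.218, 0.203]
tcp_rot: [0.0, 0.996, 0.087, 0.001]
wrist_force: [0.3, 0.4, -0.0]
gripper_width: 0.0939
finger_force: 0.0
t 19.12 pos [ 0.4461 -0.218   0.203 ] yaw 10.01 w 0.0939 F 0.0
turn units [ 0.011 -0.023  1.652] then shift units [ 1.1071 -1.021   0.015 ]
```

```bash
python3 -m pendant '[0,0,0,0,0,0.83, 0,0,0,0,0,0.82, 0.07,-0.06,0,0,0,0, 0.15,-0.14,0,0,0,0, 0.15,-0.14,0,0,0,0, 0.15,-0.14,0,0,0,0, 0.15,-0.14,0,0,0,0, 0.15,-0.14,0,0,0,0, 0.15,-0.14,0,0,0,0, 0.137,-0.121,0,0,0,0, 0,0,0,0,0,0, 0,0,0,0,0,0]'
python3 - <<'E'
from look import *
look()
todo(.655,-.0012,.041,3.4)
s=get_state();p,d=grab_frame("wrist");cam=ext("wrist",s);W=world(d,cam)
k=terra(p)&(abs(W[...,2]-.078)<.008)&(abs(W[...,0]-.655)<.05)&(abs(W[...,1])<.05)
q=np.argwhere(k)[:,::-1];print('sq wrist',len(q),cv2.minAreaRect(plane(q,.078,cam).astype(np.float32)))
E
```

```text
clock: 20.62
ee_pos: [0.6546, -0.0004, 0.2006]
tcp_rot: [-0.0, 1.0, 0.03, -0.0]
wrist_force: [-0.7, -0.4, 0.0]
gripper_width: 0.0937
finger_force: 0.0
large 452 [ 0.6396 -0.2323] [0.0672 0.0672] 87.2 z 0.089
oblong 289 [0.4622 0.0196] [0.0779 0.0448] 10.2 z 0.0711
square 267 [ 0.6407 -0.2335] [0.0658 0.0712] 48.4 z 0.0856
small 282 [0.462  0.0196] [0.0776 0.0446] 10.2 z 0.0712
t 20.68 pos [ 0.6545 -0.001   0.2008] yaw 3.42 w 0.0941 F 0.0
turn units [0.002 0.002 0.006] then shift units [0.0025 0.0011 0.7991]
sq wrist 1608 ((0.6576521992683411, -0.0007504280656576157), (0.05451963469386101, 0.05351001024246216), 2.9846975803375244)
```

```bash
python3 -m pendant '[0.006,0,0.1,0,0,0, 0,0,0.16,0,0,0, 0,0,0.16,0,0,0, 0,0,0.16,0,0,0, 0,0,0.12,0,0,0, 0,0,0.07,0,0,0, 0,0,0.03,0,0,0, 0,0,0,0,0,0, 0,0,0,0,0,0]'; python3 -m pendant '[0,0,0,0,0,0, 0,0,0,0,0,0, 0,0,0,0,0,0, 0,0,0,0,0,0, 0,0,0,0,0,0, 0,0,0,0,0,0, 0,0,0,0,0,0, 0,0,0,0,0,0]' 1 25
python3 -m pendant '[0,0,-0.03,0,0,0, 0,0,-0.1,0,0,0, 0,0,-0.16,0,0,0, 0,0,-0.17,0,0,0, 0,0,-0.17,0,0,0, 0,0,-0.12,0,0,0, 0,0,-0.05,0,0,0, 0,0,0,0,0,0]'; python3 -c "
from h import *
todo(.656,.234,.2,3.4)"
```

```text
clock: 21.85
ee_pos: [0.6566, -0.0008, 0.0417]
tcp_rot: [-0.0, 1.0, 0.03, 0.001]
wrist_force: [-0.5, 0.4, 0.4]
gripper_width: 0.094
finger_force: 0.0
clock: 22.85
ee_pos: [0.656, -0.0009, 0.0408]
tcp_rot: [0.0, 1.0, 0.03, 0.0]
wrist_force: [-1.5, -1.1, 1.2]
gripper_width: 0.0536
finger_force: 25.0
clock: 23.85
ee_pos: [0.6561, -0.0008, 0.2016]
tcp_rot: [0.0, 1.0, 0.03, 0.001]
wrist_force: [-0.5, 0.5, -3.1]
gripper_width: 0.0539
finger_force: 25.0
t 23.85 pos [ 0.6561 -0.0008  0.2016] yaw 3.41 w 0.0539 F 25.0
turn units [ 0.001 -0.018  0.002] then shift units [ 0.0691 -1.172   0.0078]
```

```bash
python3 -m pendant '[0,-0.08,0,0,0,0, 0.01,-0.16,0,0,0,0, 0.012,-0.18,0,0,0,0, 0.012,-0.18,0,0,0,0, 0.012,-0.18,0,0,0,0, 0.012,-0.18,0,0,0,0, 0.01,-0.132,0,0,0,0, 0,-0.08,0,0,0,0, 0,0,0,0,0,0, 0,0,0,0,0,0]'; python3 -c "
from h import *
todo(.656,.234,.0415,3.4)"
```

```text
clock: 25.1
ee_pos: [0.6557, 0.2327, 0.2005]
tcp_rot: [0.0, 1.0, 0.029, -0.0]
wrist_force: [0.9, -0.7, -1.9]
gripper_width: 0.0539
finger_force: 25.0
t 25.1 pos [0.6557 0.2327 0.2005] yaw 3.35 w 0.0539 F 25.0
turn units [ 0.011  0.003 -0.014] then shift units [ 0.0018 -0.0063  0.7951]
```

```bash
python3 -m pendant '[0,-0.006,0.1,0,0,0, 0,0,0.16,0,0,0, 0,0,0.16,0,0,0, 0,0,0.16,0,0,0, 0,0,0.11,0,0,0, 0,0,0.06,0,0,0, 0,0,0.03,0,0,0, 0,0,0.01,0,0,0, 0,0,0.005,0,0,0, 0,0,0,0,0,0, 0,0,0,0,0,0]'; python3 -m pendant '[0,0,0,0,0,0, 0,0,0,0,0,0, 0,0,0,0,0,0, 0,0,0,0,0,0, 0,0,0,0,0,0, 0,0,0,0,0,0, 0,0,-0.05,0,0,0, 0,0,-0.1,0,0,0, 0,0,-0.16,0,0,0, 0,0,-0.17,0,0,0, 0,0,-0.17,0,0,0, 0,0,-0.14,0,0,0]' -1;  python3 -c "
from h import *
todo(.4622,.0193,.2,10.2)"
```

```text
clock: 26.48
ee_pos: [0.6557, 0.2353, 0.0422]
tcp_rot: [-0.0, 1.0, 0.03, 0.0]
wrist_force: [0.2, -0.3, -2.3]
gripper_width: 0.0536
finger_force: 25.0
clock: 27.98
ee_pos: [0.6559, 0.2354, 0.2032]
tcp_rot: [-0.0, 1.0, 0.03, 0.001]
wrist_force: [-0.4, 0.6, -0.0]
gripper_width: 0.0939
finger_force: 0.0
t 27.98 pos [0.6559 0.2354 0.2032] yaw 3.41 w 0.0939 F 0.0
turn units [-0.01  -0.035 -1.696] then shift units [-1.1444  0.892   0.016 ]
```

```bash
python3 -m pendant '[0,0,0,0,0,-0.85, 0,0,0,0,0,-0.85, -0.07,0.05,0,0,0,0, -0.15,0.118,0,0,0,0, -0.15,0.118,0,0,0,0, -0.15,0.118,0,0,0,0, -0.15,0.118,0,0,0,0, -0.15,0.118,0,0,0,0, -0.15,0.118,0,0,0,0, -0.12,0.09,0,0,0,0, -0.054,0.044,0,0,0,0, 0,0,0,0,0,0]'
python3 - <<'E'
from look import *
p,W,hs,cam=look();v,u=np.mgrid[:480,:640]
k=(hs[...,2]<95)&(hs[...,1]<75)&(abs(u-338)<40)&(abs(v-199)<40)&(W[...,2]<.03)
l,lab,st,_=cv2.connectedComponentsWithStats(k.astype(np.uint8));i=1+st[1:,4].argmax();k=lab==i
w=plane(np.c_[u[k],v[k]],.013,cam).astype(np.float32);print('tray',cv2.minAreaRect(w))
todo(.4622,.0193,.031,10.2)
s=get_state();p,d=grab_frame("wrist");cam=ext("wrist",s);W=world(d,cam)
k=terra(p)&(abs(W[...,2]-.068)<.008)&(abs(W[...,0]-.46)<.06)&(abs(W[...,1])<.07)
q=np.argwhere(k)[:,::-1];print('obl wrist',len(q),cv2.minAreaRect(plane(q,.068,cam).astype(np.float32)))
E
```

```text
clock: 29.48
ee_pos: [0.4623, 0.0189, 0.2007]
tcp_rot: [0.0, 0.996, 0.089, 0.001]
wrist_force: [0.7, 0.4, 0.5]
gripper_width: 0.0937
finger_force: 0.0
large 156 [0.6536 0.2341] [0.0536 0.0536] 3.5 z 0.0817
large 459 [ 0.6396 -0.2323] [0.0672 0.0672] 87.2 z 0.0894
oblong 181 [0.6558 0.2358] [0.0577 0.0566] 2.7 z 0.0752
oblong 277 [ 0.4455 -0.2154] [0.046  0.0438] 88.8 z 0.0748
square 315 [0.6547 0.2351] [0.0557 0.0548] 3.3 z 0.0808
square 273 [ 0.6407 -0.2336] [0.0668 0.0704] 43.4 z 0.0856
square 231 [ 0.4451 -0.2142] [0.0437 0.0434] 88.8 z 0.0756
small 311 [0.6552 0.2354] [0.0578 0.0562] 3.1 z 0.0793
small 274 [ 0.4454 -0.2145] [0.0458 0.0437] 88.8 z 0.0753
tray ((0.6659543514251709, 0.00014572590589523315), (0.10697343945503235, 0.10204136371612549), 6.958390235900879)
t 29.52 pos [0.4627 0.0196 0.2005] yaw 10.21 w 0.0937 F 0.0
turn units [ 0.    -0.022  0.003] then shift units [-0.0026  0.0009  0.8474]
obl wrist 1693 ((0.4639970064163208, 0.019728045910596848), (0.07765863835811615, 0.04556529223918915), 10.288030624389648)
```

```bash
python3 -m pendant '[0,0,0.1,0,0,0, 0,0,0.16,0,0,0, 0,0,0.16,0,0,0, 0,0,0.16,0,0,0, 0,0,0.13,0,0,0, 0,0,0.08,0,0,0, 0,0,0.05,0,0,0, 0,0,0,0,0,0, 0,0,0,0,0,0]'; python3 -m pendant '[0,0,0,0,0,0, 0,0,0,0,0,0, 0,0,0,0,0,0, 0,0,0,0,0,0, 0,0,0,0,0,0, 0,0,0,0,0,0, 0,0,0,0,0,0, 0,0,0,0,0,0, 0,0,0,0,0,0]' 1 25
python3 -m pendant '[0,0,-0.03,0,0,0, 0,0,-0.1,0,0,0, 0,0,-0.16,0,0,0, 0,0,-0.17,0,0,0, 0,0,-0.17,0,0,0, 0,0,-0.14,0,0,0, 0,0,-0.07,0,0,0, 0,0,0,0,0,0]'; python3 -c "
from h import *
todo(.6555,-.002,.2,6.9)"
```

```text
clock: 30.7
ee_pos: [0.4625, 0.0192, 0.0324]
tcp_rot: [-0.0, 0.996, 0.089, 0.001]
wrist_force: [-0.6, 1.0, 0.8]
gripper_width: 0.094
finger_force: 0.0
clock: 31.82
ee_pos: [0.462, 0.019, 0.0318]
tcp_rot: [0.0, 0.996, 0.089, 0.0]
wrist_force: [0.4, -0.5, -0.4]
gripper_width: 0.0458
finger_force: 25.0
clock: 32.83
ee_pos: [0.4622, 0.0191, 0.2002]
tcp_rot: [0.0, 0.996, 0.089, 0.001]
wrist_force: [0.2, 0.3, -1.6]
gripper_width: 0.0458
finger_force: 25.0
t 32.83 pos [0.4622 0.0191 0.2002] yaw 10.21 w 0.0458 F 25.0
turn units [ 0.002 -0.019  0.827] then shift units [9.467e-01 2.207e-01 8.000e-04]
```

```bash
python3 -m pendant '[0,0,0,0,0,0.83, 0.06,0.015,0,0,0,0, 0.13,0.03,0,0,0,0, 0.16,0.037,0,0,0,0, 0.16,0.037,0,0,0,0, 0.16,0.037,0,0,0,0, 0.13,0.03,0,0,0,0, 0.1,0.025,0,0,0,0, 0.047,0.01,0,0,0,0, 0,0,0,0,0,0, 0,0,0,0,0,0]'; python3 -c "
from h import *
todo(.6555,-.002,.0325,6.9)"
```

```text
clock: 34.2
ee_pos: [0.6547, -0.002, 0.1996]
tcp_rot: [-0.0, 0.998, 0.06, -0.0]
wrist_force: [0.1, 1.4, -2.8]
gripper_width: 0.0457
finger_force: 25.0
t 34.2 pos [ 0.6547 -0.002   0.1996] yaw 6.92 w 0.0457 F 25.0
turn units [-0.001  0.005  0.004] then shift units [3.800e-03 5.000e-04 8.354e-01]
```

```bash
python3 -m pendant '[0,0,0.1,0,0,0, 0,0,0.16,0,0,0, 0,0,0.16,0,0,0, 0,0,0.16,0,0,0, 0,0,0.12,0,0,0, 0,0,0.08,0,0,0, 0,0,0.04,0,0,0, 0,0,0.01,0,0,0, 0,0,0.005,0,0,0, 0,0,0,0,0,0, 0,0,0,0,0,0]'; python3 -m pendant '[0,0,0,0,0,0, 0,0,0,0,0,0, 0,0,0,0,0,0, 0,0,0,0,0,0, 0,0,0,0,0,0, 0,0,0,0,0,0, 0,0,-0.05,0,0,0, 0,0,-0.1,0,0,0, 0,0,-0.16,0,0,0, 0,0,-0.18,0,0,0, 0,0,-0.18,0,0,0, 0,0,-0.17,0,0,0]' -1;  python3 -c "
from h import *
todo(.6400,-.2325,.2,10)"
```

```text
clock: 35.58
ee_pos: [0.6556, -0.0021, 0.0333]
tcp_rot: [0.0, 0.998, 0.06, 0.0]
wrist_force: [-0.8, -0.0, -1.3]
gripper_width: 0.046
finger_force: 25.0
clock: 37.08
ee_pos: [0.6555, -0.0021, 0.204]
tcp_rot: [-0.0, 0.998, 0.06, 0.001]
wrist_force: [0.4, 0.1, -0.3]
gripper_width: 0.094
finger_force: 0.0
t 37.08 pos [ 0.6555 -0.0021  0.204 ] yaw 6.89 w 0.094 F 0.0
turn units [ 0.002 -0.029 -0.777] then shift units [-0.2762  1.1212  0.0198]
```

```bash
python3 -m pendant '[0,0,0,0,0,-0.78, -0.02,0.07,0,0,0,0, -0.04,0.17,0,0,0,0, -0.045,0.18,0,0,0,0, -0.045,0.18,0,0,0,0, -0.045,0.18,0,0,0,0, -0.045,0.18,0,0,0,0, -0.036,0.161,0,0,0,0, 0,0,0,0,0,0, 0,0,0,0,0,0]'
python3 - <<'E'
from look import *
look()
todo(.64,-.2325,.055,10)
E
```

```text
clock: 38.33
ee_pos: [0.6396, -0.2325, 0.2008]
tcp_rot: [-0.0, 0.996, 0.087, -0.0]
wrist_force: [0.6, 0.6, -1.5]
gripper_width: 0.094
finger_force: 0.0
large 152 [0.6538 0.2338] [0.0535 0.0537] 2.8 z 0.0819
large 274 [ 0.6291 -0.235 ] [0.0463 0.068 ] 11.0 z 0.0891
oblong 328 [ 0.6552 -0.0016] [0.0793 0.0461] 7.0 z 0.0713
oblong 184 [0.6555 0.2359] [0.0581 0.0571] 3.3 z 0.0754
oblong 273 [ 0.4455 -0.2154] [0.046  0.0438] 88.8 z 0.0747
square 312 [0.6549 0.235 ] [0.0555 0.0549] 3.5 z 0.0809
square 144 [ 0.6303 -0.2351] [0.0485 0.071 ] 8.3 z 0.0856
square 227 [ 0.4451 -0.2142] [0.0437 0.0434] 88.8 z 0.0753
small 304 [ 0.6546 -0.0015] [0.0785 0.0459] 7.0 z 0.0714
small 313 [0.656  0.2356] [0.0582 0.0555] 0.4 z 0.0792
small 271 [ 0.4454 -0.2146] [0.0457 0.0437] 88.8 z 0.0751
t 38.38 pos [ 0.6398 -0.2318  0.2008] yaw 10.02 w 0.0939 F 0.0
turn units [-0.007 -0.002  0.004] then shift units [4.000e-04 3.500e-03 7.292e-01]
```

Oblong is placed at (0.655, -0.0016), 7.0°. Next is the large pot.

```bash
python3 -m pendant '[0,0,0.1,0,0,0, 0,0,0.15,0,0,0, 0,0,0.15,0,0,0, 0,0,0.15,0,0,0, 0,0,0.1,0,0,0, 0,0,0.05,0,0,0, 0,0,0.027,0,0,0, 0,0,0,0,0,0, 0,0,0,0,0,0]'; python3 -m pendant '[0,0,0,0,0,0, 0,0,0,0,0,0, 0,0,0,0,0,0, 0,0,0,0,0,0, 0,0,0,0,0,0, 0,0,0,0,0,0, 0,0,0,0,0,0, 0,0,0,0,0,0]' 1 25
python3 -m pendant '[0,0,-0.03,0,0,0, 0,0,-0.1,0,0,0, 0,0,-0.16,0,0,0, 0,0,-0.17,0,0,0, 0,0,-0.17,0,0,0, 0,0,-0.1,0,0,0, 0,0,0,0,0,0]'; python3 -c "
from h import *
todo(.4615,.02,.2,10)"
```

```text
clock: 39.5
ee_pos: [0.6404, -0.2327, 0.0562]
tcp_rot: [0.0, 0.996, 0.087, 0.001]
wrist_force: [-0.2, 0.4, 0.0]
gripper_width: 0.0942
finger_force: 0.0
clock: 40.5
ee_pos: [0.6402, -0.2328, 0.0556]
tcp_rot: [0.0, 0.996, 0.087, 0.0]
wrist_force: [0.8, -4.5, 4.7]
gripper_width: 0.0686
finger_force: 25.0
clock: 41.38
ee_pos: [0.6405, -0.2325, 0.203]
tcp_rot: [0.0, 0.996, 0.087, 0.001]
wrist_force: [0.1, -0.0, -3.1]
gripper_width: 0.0685
finger_force: 25.0
t 41.38 pos [ 0.6405 -0.2325  0.203 ] yaw 10.02 w 0.0685 F 25.0
turn units [ 0.014 -0.033  0.004] then shift units [-0.6622 -1.3987  0.015 ]
```

```bash
python3 -m pendant '[-0.03,-0.07,0,0,0,0, -0.07,-0.15,0,0,0,0, -0.08,-0.17,0,0,0,0, -0.08,-0.17,0,0,0,0, -0.08,-0.17,0,0,0,0, -0.08,-0.17,0,0,0,0, -0.08,-0.17,0,0,0,0, -0.08,-0.17,0,0,0,0, -0.05,-0.1,0,0,0,0, -0.032,-0.059,0,0,0,0, 0,0,0,0,0,0, 0,0,0,0,0,0]'; python3 -c "
from h import *
todo(.4615,.02,.0565,10)"
```

```text
clock: 42.88
ee_pos: [0.4614, 0.0193, 0.2012]
tcp_rot: [0.0, 0.996, 0.087, 0.0]
wrist_force: [0.6, -0.6, -2.2]
gripper_width: 0.0686
finger_force: 25.0
t 42.88 pos [0.4614 0.0193 0.2012] yaw 9.95 w 0.0686 F 25.0
turn units [ 0.001 -0.002 -0.012] then shift units [ 0.0012 -0.0036  0.7237]
```

```bash
python3 -m pendant '[0,-0.004,0.1,0,0,0, 0,0,0.16,0,0,0, 0,0,0.16,0,0,0, 0,0,0.13,0,0,0, 0,0,0.09,0,0,0, 0,0,0.05,0,0,0, 0,0,0.02,0,0,0, 0,0,0.01,0,0,0, 0,0,0.004,0,0,0, 0,0,0,0,0,0, 0,0,0,0,0,0]'; python3 -m pendant '[0,0,0,0,0,0, 0,0,0,0,0,0, 0,0,0,0,0,0, 0,0,0,0,0,0, 0,0,0,0,0,0, 0,0,0,0,0,0, 0,0,-0.05,0,0,0, 0,0,-0.1,0,0,0, 0,0,-0.16,0,0,0, 0,0,-0.18,0,0,0, 0,0,-0.18,0,0,0, 0,0,-0.17,0,0,0]' -1
python3 -m pendant '[0.1,0.15,0,0,0,0, 0.1,0.2,0,0,0,0, 0.1,0.2,0,0,0,0, 0,0.2,0,0,0,0, 0,0.2,0,0,0,0, 0,0.2,0,0,0,0, 0,0.2,0,0,0,0, 0,0.1,0,0,0,0, 0,0,0,0,0,0, 0,0,0,0,0,0]'
python3 - <<'E'
from look import *
look("end")
p,_=grab_frame("side");cv2.imwrite("pics/endside.png",p[:,:,::-1])
E
```

```text
clock: 44.25
ee_pos: [0.461, 0.0208, 0.0568]
tcp_rot: [0.0, 0.996, 0.087, 0.0]
wrist_force: [1.5, -0.3, -2.3]
gripper_width: 0.0686
finger_force: 25.0
clock: 45.75
ee_pos: [0.4606, 0.0209, 0.2266]
tcp_rot: [-0.0, 0.996, 0.087, 0.001]
wrist_force: [0.5, 0.4, -0.9]
gripper_width: 0.0937
finger_force: 0.0
clock: 47.0
ee_pos: [0.5704, -0.2527, 0.2247]
tcp_rot: [-0.0, 0.996, 0.088, 0.0]
wrist_force: [-0.2, -0.3, 0.8]
gripper_width: 0.0942
finger_force: 0.0
large 142 [0.6535 0.2335] [0.0539 0.0536] 3.5 z 0.0818
large 420 [0.4608 0.0205] [0.0663 0.0661] 88.8 z 0.0896
oblong 323 [ 0.655  -0.0015] [0.0794 0.0463] 7.3 z 0.071
oblong 184 [0.6561 0.2359] [0.058  0.0569] 3.0 z 0.0755
oblong 265 [ 0.4455 -0.2154] [0.046  0.0438] 88.8 z 0.0745
square 312 [0.655  0.2348] [0.0552 0.0554] 3.1 z 0.081
square 193 [0.4617 0.02  ] [0.0672 0.0661] 43.9 z 0.0856
square 222 [ 0.4456 -0.2137] [0.0433 0.0434] 42.9 z 0.0759
small 295 [ 0.6545 -0.0015] [0.0785 0.0458] 7.3 z 0.071
small 301 [0.6555 0.2356] [0.0572 0.0562] 3.3 z 0.079
small 276 [ 0.4454 -0.2145] [0.0458 0.0437] 88.8 z 0.0756
```

View pics/endside.png

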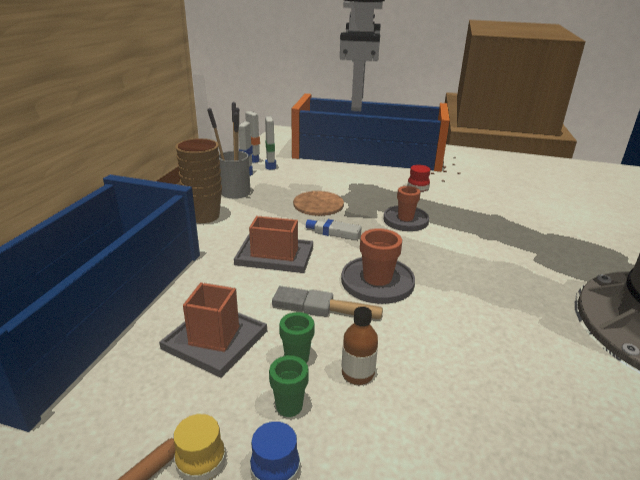

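View pics/end.png

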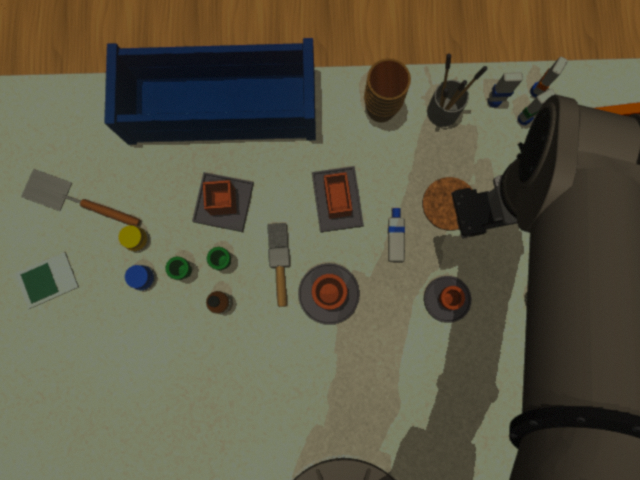

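Both views show all four pots upright on their own trays: large (329,293), small (452,297), square (218,195), oblong (338,194). The varnish bottle at (218,302) is standing and the arm is clear.

```bash
python3 -c "
from station import *
print(job_done())"
```

```text
the job is handed in; nothing more can be done
None
```

The job is handed in at about 47 s: in the last images each pot stands upright within about 3 mm of the centre of its own tray, the varnish bottle is standing, and the arm is clear (no verdict came back).

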